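# Back the label feeder off by one notch

### The arm

A 6-joint arm with a two-finger parallel gripper is mounted at the origin on the work surface. World frame = base frame: x ahead of the robot, y to its left, z up, the work surface at z = 0. Lengths are in m, angles in degrees, forces in N, time in s.
With the tool pointing down it reaches from about 0.25 to 0.725 m from the base axis. Payload 9.7 kg.
Tool frame: the origin (TCP) lies at the very end of the fingers, on their centre line; the grasp point (between the pads) lies 19 mm behind it; z points along the fingers, y is the line along which they close (so a half turn about z gives the same grasp; the last joint's range is limited). The gripper opens to 85 mm and grips with 20 to 120 N. Pads are 22 mm wide; open, the fingers measure 114 mm over their backs; the gripper's body (76 mm by 85 mm) begins 54 mm behind the grasp point. The pads swing forward as they close: fully open they stand 13 mm farther back than shut.
Start: joints at [0, 4.979, 10.078, 95.1, 0, 90], TCP at [0.55, -0, 0.231] pointing down, gripper open.
Joint ranges: [-179.16, 179.16], [-48.56, 103.87], [-65.8, 70.77], [-126.05, 130.52], [-82.76, 87.17], [-180, 180]. Speed limits (degrees/s): [127.2, 127.2, 147.25, 180, 180, 180].

### API

Orientations are given as [roll, pitch, yaw] about the fixed x, y, z axes, in that order (R = Rz(yaw) Ry(pitch) Rx(roll)).
In Python, from workcell import bot gives the robot as it stands.
- The arm moves only by the tool arm_command, never from a script. Its argument "series" is a list of rows, each a list of 4 numbers: the shift along the tool's x, y, z in m, then the turn about the tool's z in rad. A call has exactly 5 rows; each row is the pose to reach, as a shift and turn from the pose commanded when the call began, along the tool's axes at that moment; what a row does not reach only later rows make up. A row lasts 1/10 s, in which the tool goes at most 50 mm and 8.59 degrees, less where a joint would pass 70% of its speed; a pose out of reach is approached as far as the arm can. A call with a gripper value outside its range is refused whole. "hand" is the finger opening in m, from 0 to 0.0854, set as the call begins (left out, the last holds). The fingers move at their own pace and stop on an object; "grip_force" is the grip in N (left out, the last holds). Time passes only in rows, so rows that repeat a pose let the fingers close, or fill a call up. It gives the time, the measured TCP pose, the force, the opening and the grip force at its end, in the units of the state.
- bot.get_obs(): the state, without advancing time (a new reading comes with each control period).
- bot.camera(name): name is "scene" or "side" or "wrist"; returns a dict with "color" (384x512x3 uint8, blue, green, red), "camera_matrix" (3x3 intrinsics, pixels), "xyz" and "orientation" of the camera in the world; the wrist camera has in their place "T_tool_cam" (4x4, takes a point from camera to tool coordinates, whose origin is the TCP and whose axes are the flange's). Camera axes: x right, y up, looking along -z (the intrinsics and any distortion apply to the point x, -y, -z); pixel columns grow to the right and rows downward; lengths in m; the calibration is good to about 2 mm. A picture is of the moment at which its call begins: read the wrist's pose just before it. There is no depth.
- bot.job_done(): hands the job in; it is judged then, once.
Trained networks look in the newest picture that a camera, given by its name, has taken for a name from the list of things; names that differ only in an ending like _2 or _b are one class to them, and where a whole thing is asked for, a point or a joint stands for the part that bears it (a point fixed in the world has none). Each returns a list of dicts, best first, with "confidence" (0 to 1); they miss things now and then, are a little off and sometimes report something else, mostly with a low value. They report only what shows in the picture. A call takes as long as a camera call.
- bot.find_in(camera, target): "location" ([column, row] in pixels, amid what is visible of it).
- bot.mark_of(camera, target): "location" ([column, row] in pixels: a listed point, or the origin of a listed thing).
The state is a dict: "time": time; "q": joint angles; "qd": joint speeds; "joint_efforts": joint torques, N m; "ee_pos": TCP position; "tcp_rot": TCP orientation; "wrist_force": force on the tool from outside, world axes, zero at the start; "torque": the same for the moment, N m; "opening": finger opening in m; "grasp_force": force on a finger pad.
Only numpy, scipy, OpenCV 4.12 (cv2) and the standard library are available. Lean on these libraries where they do the work, as an engineer would, in place of code of your own. Each camera call takes 0.05 s, during which the arm holds its last target. There are 200 camera calls.

### The job

The label feeder on the desk has been fed one notch too far. With a fingertip, lift its pawl clear of the teeth by the finger bar, push the feed wheel backward (clockwise seen from above) by one notch with a finger post, then swing the pawl back down by its bar until it is fully seated between the teeth. Leave the other things on the desk where they stand.

Things in the scene. Friction and masses are not known exactly. Their poses are not given: they have to be found in the camera images.
- feeder: Label feeder, fixed to the desk: grey base plate 12 mm thick, a feed wheel lying flat on it and a pawl on its +y side. Origin on the desk surface (z 0) under the wheel's axle; x, y level, z up. Plate from x -86 to +98 and y -86 to +112 mm. Points below given as x, y, z in mm are in this frame.
- wheel_hub (a point): On the wheel's axle at the disc's top face (0, 0, 30). Disc of 150 mm diameter; paper roll in its middle, 48 mm diameter, top at z 60. On the rim, radius 56 to 72 mm, eight ramp-shaped teeth 10 mm high (tops at z 40), one every 45 degrees. Four upright steel finger posts at radius 48 mm, one every 90 degrees.
- wheel (a joint): Turn of the wheel, rad; grows BACKWARD (clockwise from above); a notch is 0.785. Starts within 0.1 of 0. Pawl down: blocked but for 0.14 play. Pawl up: turns with light friction (about 1.5 N at a post) and stays where left. The nose fits in again within 0.14 of 0.785. At value q, post k stands at -67.5 + 90 k degrees minus q, counted from the feeder's x towards its y.
- pawl (a joint): Lift angle of the pawl about its pivot, rad: 0 = fully down, nose seated between two teeth; 0.6 = upper stop. From about 0.16 up the nose clears the tooth tops. Stiff pivot: it stays at whatever angle it is left; about 1.5 to 2 N at the finger bar moves it.
- pawl_pivot (a point): Pivot of the pawl, its axis along the feeder's y, at (62, 62, 50), between two steel cheeks (x 53 to 71, y 51 to 73, tops at z 58). From it the pawl's 10 mm wide arm runs towards -x over the rim to the nose.
- pawl_nose (a point): Underside of the pawl's nose (9 mm along the rim, 12 mm wide) at the end of its arm; at (0, 62, 32) when down, between two teeth and 2 mm above the disc.
- pawl_bar (a point): Middle of the free part of the pawl's finger bar: level round rod, 8 mm diameter, along the feeder's y, clear of the wheel with only the plate below it; free end 22 mm beyond in +y, stem as far the other way. At (22, 88, 80) when down, (46, 88, 97) at the upper stop. Pushed up or to +x it lifts the pawl; to -x it lowers it (pressed straight down it jams while high).
- post0 (a point): Centre of the top of finger post 0 (10 mm diameter, 38 mm tall above the disc, top at z = 68 mm). At wheel value 0 it stands at -67.5 degrees in the feeder's frame.
- post1 (a point): Centre of the top of finger post 1 (10 mm diameter, 38 mm tall above the disc, top at z = 68 mm). At wheel value 0 it stands at 22.5 degrees in the feeder's frame.
- post2 (a point): Centre of the top of finger post 2 (10 mm diameter, 38 mm tall above the disc, top at z = 68 mm). At wheel value 0 it stands at 112.5 degrees in the feeder's frame.
- post3 (a point): Centre of the top of finger post 3 (10 mm diameter, 38 mm tall above the disc, top at z = 68 mm). At wheel value 0 it stands at 202.5 degrees in the feeder's frame.
- jar: Bystander: small glass jar with an aluminium twist lid, 64 mm across, 70 mm high. Origin at the centre of its underside.
- wrist_rest: Bystander: black silicone wrist rest block, 70 x 180 x 18 mm. Origin at the centre of its underside.
- stapler: Bystander: stapler, 38 x 130 x 48 mm, its length along its own y. Origin at the centre of its underside.
- note_block: Bystander: block of white note paper, 76 x 76 x 26 mm. Origin at the centre of its underside.
- mug: Bystander: white ceramic mug, 80 mm across, 90 mm high. Origin at the centre of its underside.
- eraser: Bystander: white eraser, 22 x 58 x 13 mm. Origin at the centre of its underside.

How it is judged (in metres and radians):
On the way, in this order (a step that is already met when the one before it is completed fails the run):
1. the pawl is lifted clear of the teeth, the wheel still in its first notch (value of joint pawl above 0.17 rad and value of joint wheel between -0.25 and 0.25 rad), for 0.2 s.
2. with the pawl up, the wheel is turned backward by one notch (value of joint pawl above 0.12 rad and value of joint wheel between 0.6 and 0.97 rad), for 0.2 s.
At the end, for the whole second after the job is handed in: The pawl is fully down (joint below 0.05 rad) between the teeth, with the wheel one notch back (0.60 to 0.97 rad) and at rest (value of joint pawl below 0.05 rad and value of joint wheel between 0.6 and 0.97 rad and velocity of joint wheel between -0.05 and 0.05 rad/s); the robot touches nothing.
It fails at once if the wheel is forced past the seated pawl (value of joint pawl below 0.08 rad and value of joint wheel between 0.28 and 0.52 rad).
It fails at once if the wheel is turned forward, the wrong way, past a half notch (value of joint wheel below -0.4 rad).
It fails at once if the wheel is turned back two notches (value of joint wheel above 1.5 rad).
It fails at once if a bystander is shifted by over 20 mm, lifted or knocked over (distance of any of jar, wrist_rest, stapler, note_block, mug, eraser from where it was at the start of the episode above 0.02 m or angle between any of jar, wrist_rest, stapler, note_block, mug, eraser's own z axis and vertical above 0.4 rad).
It also fails if it takes over 58 s, if anything falls off the work surface, if the arm or the gripper's body presses on something with over 40 N, if the wrist force passes 120 N, or if a joint passes its speed limit or range.

## Working session

There is one attempt and no reset: what is moved stays moved. The work goes in short steps, Python scripts to look and compute and a tool call to move; the robot and the scene stay as the last step left them, time stands still between calls to the robot, and variables do not carry over. Pictures are saved under pics/ and viewed, at most 10 in all, crops included, and the job is handed in when it is done.

Besides the shell and the picture viewer there is one more tool, called after "Request:" as name(argument=value, ...) on one line, values as JSON. arm_command: Moves the arm, as the interface text tells. Its arguments: {"type":"object","properties":{"series":{"type":"array"},"hand":{"type":"number"},"grip_force":{"type":"number"}},"required":["series"]}

```bash
mkdir -p pics
cat > h.py <<'E'
import numpy as np, cv2
from scipy.spatial.transform import Rotation as R
from scipy.optimize import least_squares
from workcell import bot
def cam(n):
    o=bot.get_obs(); c=bot.camera(n)
    K=np.array(c["camera_matrix"])
    if "T_tool_cam" in c:
        T=np.eye(4);T[:3,:3]=R.from_euler('xyz',o["tcp_rot"],degrees=True).as_matrix();T[:3,3]=o["ee_pos"]
        T=T@np.array(c["T_tool_cam"])
    else:
        T=np.eye(4);T[:3,3]=c["xyz"];r=np.array(c["orientation"])
        T[:3,:3]=r if r.shape==(3,3) else R.from_euler('xyz',r,degrees=True).as_matrix()
    return c,K,T
def proj(K,T,P):
    p=(np.atleast_2d(P)-T[:3,3])@T[:3,:3]
    p=p*[1,-1,-1]
    q=p@K.T
    return q[:,:2]/q[:,2:]
E
python3 - <<'E'
from h import *
o=bot.get_obs();print({k:np.round(v,3).tolist() for k,v in o.items()})
pts=["feeder","wheel_hub","pawl_pivot","pawl_nose","pawl_bar","post0","post1","post2","post3","jar","wrist_rest","stapler","note_block","mug","eraser"]
for n in ["scene","side","wrist"]:
    c,K,T=cam(n); cv2.imwrite(f"pics/{n}0.png",c["color"])
    print(n,{k:(c[k] if k!="color" else 0) for k in c})
    for p in pts:
        print(p,[(np.round(d["location"]).tolist(),round(d["confidence"],2)) for d in bot.mark_of(n,p)[:2]])
print(bot.get_obs()["time"])
a=np.hstack([cv2.imread("pics/scene0.png"),cv2.imread("pics/side0.png")])
cv2.imwrite("pics/both.png",cv2.resize(a,(800,300)))
E
```

```text
{'time': 0.0, 'q': [-0.002, 5.012, 10.035, 95.1, -0.001, 89.999], 'qd': [-0.0, 0.076, -0.036, -0.055, 0.056, 0.035], 'joint_efforts': [0.001, -52.039, 46.48, 0.016, 0.0, -0.0], 'ee_pos': [0.55, -0.0, 0.231], 'tcp_rot': [-179.923, 0.001, 89.999], 'wrist_force': [0.712, 0.066, -0.608], 'torque': [-0.038, 0.017, -0.032], 'grasp_force': 0.0, 'opening': 0.085}
scene {'color': 0, 'camera_matrix': array([[362.34657143,   0.        , 257.3435004 ],
       [  0.        , 362.34657143, 191.89902733],
       [  0.        ,   0.        ,   1.        ]]), 'xyz': array([0.81894007, 0.51262034, 0.57333839]), 'orientation': array([ 45.88496403,  -0.85939159, 153.43870122])}
feeder [([232.0, 193.0], 0.8)]
wheel_hub [([233.0, 184.0], 0.63)]
pawl_pivot [([239.0, 206.0], 0.56)]
pawl_nose [([256.0, 195.0], 0.85)]
pawl_bar [([263.0, 190.0], 0.73)]
post0 [([233.0, 154.0], 0.98), ([229.0, 187.0], 0.97)]
post1 [([233.0, 154.0], 0.98), ([229.0, 187.0], 0.97)]
post2 [([233.0, 154.0], 0.98), ([229.0, 187.0], 0.97)]
post3 [([233.0, 154.0], 0.98), ([229.0, 187.0], 0.97)]
jar [([305.0, 172.0], 0.74)]
wrist_rest [(
[... 1697 characters left out ...]
r [([272.0, 176.0], 0.5), ([285.0, 123.0], 0.17)]
wheel_hub [([297.0, 190.0], 0.77)]
pawl_pivot [([326.0, 126.0], 0.73), ([234.0, 272.0], 0.24)]
pawl_nose [([273.0, 151.0], 0.6)]
pawl_bar [([286.0, 122.0], 0.94)]
post0 [([333.0, 223.0], 0.97), ([275.0, 234.0], 0.88)]
post1 [([333.0, 223.0], 0.97), ([275.0, 234.0], 0.88)]
post2 [([333.0, 223.0], 0.97), ([275.0, 234.0], 0.88)]
post3 [([333.0, 223.0], 0.97), ([275.0, 234.0], 0.88)]
jar [([169.0, 170.0], 0.69)]
wrist_rest [([234.0, 272.0], 0.9), ([293.0, 187.0], 0.46)]
stapler [([429.0, 163.0], 0.72)]
note_block [([336.0, 270.0], 0.93)]
mug [([208.0, 46.0], 0.69), ([334.0, 267.0], 0.35)]
eraser [([364.0, 56.0], 0.73), ([334.0, 224.0], 0.69)]
2.4
```

```bash
cat >> h.py <<'E'
FP={"feeder":(0,0,0),"wheel_hub":(0,0,30),"pawl_pivot":(62,62,50)}
def pawlpt(p,a):  # rotate about pivot axis y: lift
    x,y,z=p[0]-62,p[1],p[2]-50
    c,s=np.cos(a),np.sin(a)
    return np.array([62+x*c+z*s,y,50-x*s+z*c])
def model(v):
    x,y,yaw,q,a=v
    M=R.from_euler('z',yaw).as_matrix(); t=np.array([x,y,0])
    d={k:np.array(p,float) for k,p in FP.items()}
    d["pawl_nose"]=pawlpt((0,62,32),a); d["pawl_bar"]=pawlpt((22,88,80),a)
    for k in range(4):
        th=np.radians(-67.5+90*k)-q
        d[f"post{k}"]=np.array([48*np.cos(th),48*np.sin(th),68])
    return {k:M@(p/1000)+t for k,p in d.items()}
E
cat > fit0.py <<'E'
from h import *
E
python3 - <<'E'
from h import *
obs={"scene":dict(feeder=(232,193),wheel_hub=(233,184),pawl_pivot=(239,206),pawl_nose=(256,195),pawl_bar=(263,190)),
"side":dict(feeder=(263,264),wheel_hub=(262,254),pawl_pivot=(275,212),pawl_nose=(245,230),pawl_bar=(245,198)),
"wrist":dict(feeder=(272,176),wheel_hub=(297,190),pawl_pivot=(326,126),pawl_nose=(273,151),pawl_bar=(286,122))}
C={n:cam(n)[1:] for n in obs}
def f(v):
    m=model([*v,0,0]);return np.concatenate([ (proj(*C[n],m[k])-obs[n][k]).ravel() for n in obs for k in obs[n]])
for y0 in (-2,-1,0,1,2):
    s=least_squares(f,[.55,.05,y0],loss='soft_l1',f_scale=3);print(s.cost,s.x,np.degrees(s.x[2]))
print(np.round(s.fun.reshape(-1,2),0).tolist()); 
m=model([*s.x,0,0])
for n in obs: print(n,{k:proj(*C[n],m[k]).round().tolist()[0] for k in m})
E
```

```text
94.62591965924608 [ 0.59618697 -0.03027927  0.4497036 ] 25.76611816759279
94.6259196592462 [ 0.59618697 -0.03027927  0.44970359] 25.766117985874438
94.62591965924716 [ 0.59618697 -0.03027927  0.44970361] 25.766119056676256
94.62591965924612 [ 0.59618697 -0.03027927  0.4497036 ] 25.766118249090283
94.62591965924611 [ 0.59618697 -0.03027927  0.4497036 ] 25.766118088266396
[[2.0, 1.0], [1.0, -0.0], [-2.0, 0.0], [0.0, 1.0], [-3.0, 0.0], [0.0, -1.0], [2.0, 1.0], [-1.0, -2.0], [1.0, -0.0], [3.0, 2.0], [18.0, 7.0], [-4.0, -0.0], [-2.0, -0.0], [0.0, -4.0], [-2.0, 0.0]]
scene {'feeder': [234.0, 194.0], 'wheel_hub': [234.0, 184.0], 'pawl_pivot': [237.0, 206.0], 'pawl_nose': [256.0, 196.0], 'pawl_bar': [260.0, 190.0], 'post0': [212.0, 167.0], 'post1': [226.0, 186.0], 'post2': [255.0, 175.0], 'post3': [240.0, 157.0]}
side {'feeder': [263.0, 263.0], 'wheel_hub': [264.0, 255.0], 'pawl_pivot': [274.0, 210.0], 'pawl_nose': [246.0, 230.0], 'pawl_bar': [248.0, 200.0], 'post0': [288.0, 257.0], 'post1': [280.0, 224.0], 'post2': [242.0, 229.0], 'post3': [247.0, 263.0]}
wrist {'feeder': [290.0, 183.0], 'wheel_hub': [293.0, 190.0], 'pawl_pivot': [324.0, 126.0], 'pawl_nose': [273.0, 147.0], 'pawl_bar': [284.0, 122.0], 'post0': [326.0, 225.0], 'post1': [327.0, 170.0], 'post2': [266.0, 173.0], 'post3': [269.0, 228.0]}
```

View pics/both.png

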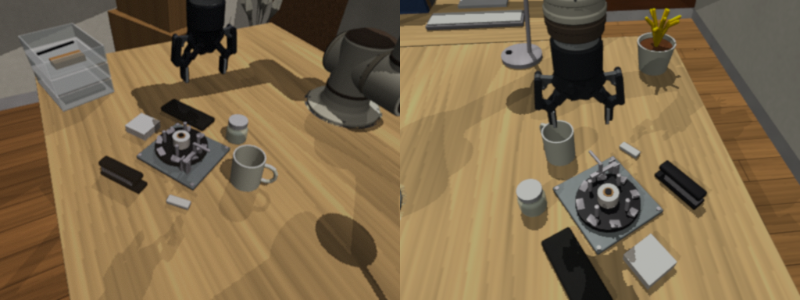

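View pics/wrist0.png

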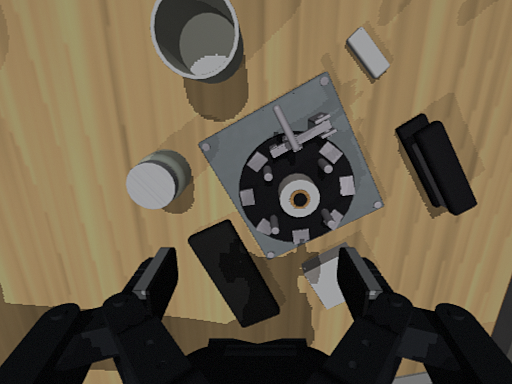

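Scene and side views show the feeder with the jar and mug to its left, the note block and wrist rest in front, and the stapler and eraser to the right and behind. In the wrist view the plate corners are at (204,143), (325,74), (381,207) and (269,256). The posts are near (268,175), (329,168), (333,223) and (275,232), and the bar runs from (277,107) to (295,147). I'll refine the fit with these and close the fingers while turning the tool.

Run:
```python
from h import *
obs={"scene":dict(feeder=(232,193),wheel_hub=(233,184),pawl_pivot=(239,206),pawl_nose=(256,195),pawl_bar=(263,190),post1=(229,187),post3=(233,154)),
"side":dict(feeder=(263,264),wheel_hub=(262,254),pawl_pivot=(275,212),pawl_nose=(245,230),pawl_bar=(245,198),post2=(246,234),post0=(290,255)),
"wrist":dict(pawl_pivot=(326,126),pawl_nose=(273,151),pawl_bar=(286,122),c0=(204,143),c1=(325,74),c2=(381,207),c3=(269,256),post0=(333,223),post1=(329,168),post2=(268,175),post3=(275,233))}
C={n:cam(n)[1:] for n in obs}
def mm(v):
    m=model(v);M=R.from_euler('z',v[2]).as_matrix()
    for i,p in enumerate([(-86,112,12),(98,112,12),(98,-86,12),(-86,-86,12)]): m[f"c{i}"]=M@(np.array(p)/1000)+[v[0],v[1],0]
    return m
def f(v):
    m=mm(v);return np.concatenate([ (proj(*C[n],m[k])-obs[n][k]).ravel() for n in obs for k in obs[n]])
s=least_squares(f,[.596,-.03,.45,0,0],loss='soft_l1',f_scale=2);print(s.cost,s.x,np.degrees(s.x[2]))
r=s.fun.reshape(-1,2).round(1).tolist();i=0
for n in obs:
    for k in obs[n]: print(n,k,r[i]);i+=1
print(np.sqrt(np.diag(np.linalg.inv(s.jac.T@s.jac))))
```

```text
86.71204746160653 [ 0.59975663 -0.03122782  0.49383224 -0.06012771  0.05264608] 28.29450340641739
scene feeder [0.7, 0.8]
scene wheel_hub [-0.8, 0.0]
scene pawl_pivot [-1.7, 0.3]
scene pawl_nose [-0.5, -1.3]
scene pawl_bar [-3.7, -0.8]
scene post1 [-2.3, -0.8]
scene post3 [3.2, 3.0]
side feeder [2.1, -0.3]
side wheel_hub [3.6, 1.0]
side pawl_pivot [-1.3, -1.8]
side pawl_nose [1.0, -0.1]
side pawl_bar [4.1, 1.2]
side post2 [-3.9, -2.5]
side post0 [1.4, 0.2]
wrist pawl_pivot [-2.2, -0.6]
wrist pawl_nose [0.5, -1.6]
wrist pawl_bar [-0.2, 1.6]
wrist c0 [-8.3, 0.3]
wrist c1 [2.3, -4.5]
wrist c2 [4.0, -0.5]
wrist c3 [-1.8, 5.2]
wrist post0 [-1.4, -0.1]
wrist post1 [-2.1, 0.2]
wrist post2 [-1.2, 2.6]
wrist post3 [0.2, -1.9]
[0.00047052 0.00042379 0.00567985 0.01619886 0.02193941]
```

Request:
arm_command(series=[[0, 0, 0, 0.14], [0, 0, 0, 0.28], [0, 0, 0, 0.42], [0, 0, 0, 0.56], [0, 0, 0, 0.7]], hand=0, grip_force=20)

```text
time: 3.2
ee_pos: [0.55, -0.0, 0.2313]
tcp_rot: [-180.0, 0.0, 49.6]
wrist_force: [0.8, 0.9, 0.6]
opening: 0.0124
grasp_force: 0.0
```

Request:
arm_command(series=[[0.012, -0.01, 0, 0.13], [0.024, -0.02, 0, 0.26], [0.036, -0.03, 0, 0.39], [0.036, -0.03, 0, 0.39], [0.036, -0.03, 0, 0.39]])

```text
time: 3.7
ee_pos: [0.5502, 0.0469, 0.2313]
tcp_rot: [180.0, 0.0, 27.8]
wrist_force: [-0.2, -0.3, 0.8]
opening: 0.0002
grasp_force: 0.0
```

Run:
```python
from h import *
c,K,T=cam("wrist"); cv2.imwrite("pics/w1.png",c["color"])
o=bot.get_obs();print(o["ee_pos"],o["tcp_rot"],o["opening"])
np.savez("w1.npz",K=K,T=T)
for p in ["feeder","wheel_hub","pawl_pivot","pawl_nose","pawl_bar","post0"]:
    print(p,[(np.round(d["location"],1).tolist(),round(d["confidence"],2)) for d in bot.mark_of("wrist",p)[:5]])
im=cv2.resize(c["color"],(768,576),interpolation=cv2.INTER_CUBIC);cv2.imwrite("pics/w1b.png",im)
```

```text
[0.5502239  0.04655318 0.23128513] [1.79992593e+02 5.90866147e-03 2.77284872e+01] 8.804419918023738e-05
feeder [([327.8, 159.5], 0.67)]
wheel_hub [([332.4, 159.3], 0.63)]
pawl_pivot [([377.4, 249.2], 0.74), ([282.5, 161.2], 0.61)]
pawl_nose [([281.4, 166.3], 0.81), ([388.0, 8.4], 0.48), ([442.6, 158.8], 0.37)]
pawl_bar [([264.6, 147.4], 0.79)]
post0 [([354.9, 206.9], 0.96), ([298.3, 184.5], 0.75), ([326.6, 127.1], 0.56), ([384.3, 152.0], 0.55)]
```

View pics/w1b.png

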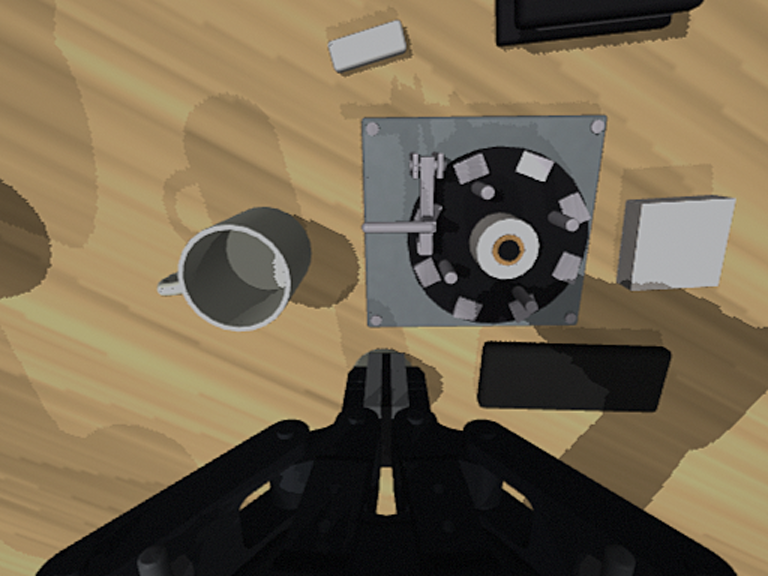

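The view shows the plate with corners (view pixels, 1.5x) at (362,116), (607,115), (583,327) and (366,327). The bar runs (365,228)–(432,228), the roll top is at (510,250), the pawl is seated, and the jar's edge sits beside the fingertips.

```bash
cat > fit.py <<'E'
from h import *
def mm(v):
    m=model(v);M=R.from_euler('z',v[2]).as_matrix()
    E={"c0":(98,112,12),"c1":(98,-86,12),"c2":(-86,-86,12),"c3":(-86,112,12),"roll":(0,0,60),"bend":pawlpt((22,110,80),v[4])}
    for k,p in E.items(): m[k]=M@(np.array(p)/1000)+[v[0],v[1],0]
    return m
E
python3 - <<'E'
from fit import *
obs={"scene":dict(feeder=(232,193),wheel_hub=(233,184),pawl_pivot=(239,206),pawl_nose=(256,195),pawl_bar=(263,190)),
"side":dict(feeder=(263,264),wheel_hub=(262,254),pawl_pivot=(275,212),pawl_nose=(245,230),pawl_bar=(245,198)),
"w1":dict(c0=(362/1.5,116/1.5),c1=(607/1.5,115/1.5),c2=(583/1.5,327/1.5),c3=(366/1.5,327/1.5),roll=(340,167),bend=(365/1.5,152),pawl_bar=(264.6,150),post3=(354.9,206.9),post2=(298.3,184.5),post1=(326.6,127.1),post0=(384.3,152))}
C={n:cam(n)[1:] for n in ["scene","side"]}
w=np.load("w1.npz");C["w1"]=(w["K"],w["T"])
def f(v):
    m=mm(v);return np.concatenate([ (proj(*C[n],m[k])-obs[n][k]).ravel() for n in obs for k in obs[n]])
s=least_squares(f,[.596,-.03,.45,0,0],loss='soft_l1',f_scale=2);print(s.cost,s.x,np.degrees(s.x[2]))
r=s.fun.reshape(-1,2).round(1).tolist();i=0
for n in obs:
    for k in obs[n]: print(n,k,r[i]);i+=1
np.save("v.npy",s.x); m=mm(s.x);print({k:m[k].round(4).tolist() for k in ("c3","roll","pawl_bar")})
# bystander positions from side + scene base points (z=0)
M=R.from_euler('z',s.x[2]).as_matrix()
for n,k,p in [("scene","jar",(305,172)),("side","jar",(171,261)),("scene","mug",(311,229)),("side","mug",(206,200))]:
    K,T=C[n];d=T[:3,:3]@(np.linalg.inv(K)@[*p,1]*[1,-1,-1]);P=T[:3,3]-d*T[2,3]/d[2]
    print(k,P.round(3),"feeder mm",((P-[*s.x[:2],0])@M*1000).round())
o=bot.get_obs();e=np.array(o["ee_pos"]);print("tcp in feeder",((e-[*s.x[:2],0])@M*1000).round(1),o["time"])
E
```

```text
43.418217302819215 [ 0.59973517 -0.03238946  0.49428736  0.00173855  0.02422327] 28.3205796090449
scene feeder [0.5, 0.4]
scene wheel_hub [-1.0, -0.3]
scene pawl_pivot [-1.9, -0.1]
scene pawl_nose [-0.9, -0.9]
scene pawl_bar [-3.7, -1.0]
side feeder [2.2, 0.2]
side wheel_hub [3.6, 1.5]
side pawl_pivot [-1.2, -1.3]
side pawl_nose [1.3, 0.8]
side pawl_bar [3.8, 2.3]
w1 c0 [-0.6, 1.0]
w1 c1 [2.1, -0.1]
w1 c2 [-3.2, 0.0]
w1 c3 [0.5, 1.2]
w1 roll [-1.3, -0.0]
w1 bend [-2.3, -0.5]
w1 pawl_bar [-2.6, 1.3]
w1 post3 [-1.8, -1.4]
w1 post2 [2.0, 0.2]
w1 post1 [0.5, 1.2]
w1 post0 [-1.6, 0.0]
{'c3': [0.4709, 0.0254, 0.012], 'roll': [0.5997, -0.0324, 0.06], 'pawl_bar': [0.578, 0.0559, 0.081]}
jar [ 0.412 -0.024  0.   ] feeder mm [-161.   96.    0.]
jar [ 0.427 -0.008  0.   ] feeder mm [-141.  103.    0.]
mug [0.496 0.134 0.   ] feeder mm [-12. 195.   0.]
mug [0.494 0.133 0.   ] feeder mm [-14. 195.   0.]
tcp in feeder [ -6.1  93.  231.3] 4.15
```

Request:
arm_command(series=[[0, 0, 0.04, 0], [0, 0, 0.08, 0], [0, 0, 0.12, 0], [0, 0, 0.163, 0], [0, 0, 0.163, 0]])

```text
time: 4.65
ee_pos: [0.5467, 0.0465, 0.0625]
tcp_rot: [-179.8, 0.5, 27.6]
wrist_force: [-0.2, 0.7, -0.1]
opening: 0.0
grasp_force: 0.0
```

Request:
arm_command(series=[[0.005, 0, 0, 0], [0.01, 0, 0, 0], [0.013, 0, 0, 0], [0.015, 0, -0.002, 0], [0.017, 0, -0.004, 0]])

```text
time: 5.15
ee_pos: [0.5651, 0.0542, 0.074]
tcp_rot: [179.9, 0.1, 27.5]
wrist_force: [-9.4, -3.5, 6.1]
opening: -0.0001
grasp_force: 5.0
```

Request:
arm_command(series=[[0.002, 0, -0.002, 0], [0.005, 0, -0.004, 0], [0.008, 0, -0.006, 0], [0.01, 0, -0.008, 0], [0.012, 0, -0.009, 0]])

```text
time: 5.65
ee_pos: [0.5766, 0.0603, 0.0833]
tcp_rot: [180.0, -0.1, 27.5]
wrist_force: [-3.5, -1.2, 3.6]
opening: -0.0003
grasp_force: 2.1
```

Run:
```python
from h import *
c,K,T=cam("side"); c2,K2,T2=cam("scene")
v=np.load("v.npy")
for a in (0,.2,.4,.6):
    w=v.copy();w[4]=a;m=model(w);print(a,[proj(*k,m[n]).round(1).tolist() for k in((K,T),(K2,T2)) for n in("pawl_bar","pawl_nose")])
for n in("side","scene"):
    print(n,[(p,[(np.round(d["location"],1).tolist(),round(d["confidence"],2)) for d in bot.mark_of(n,p)[:2]]) for p in("pawl_bar","pawl_nose")])
p=[cv2.resize(c["color"][150:300,180:340],(400,375)),cv2.resize(c2["color"][130:240,190:310],(400,375))]
cv2.imwrite("pics/l1.png",np.hstack(p))
```

```text
0 [[[248.4, 200.8]], [[246.5, 231.2]], [[259.5, 189.1]], [[255.0, 194.7]]]
0.2 [[[251.5, 196.6]], [[245.3, 227.8]], [[257.6, 188.3]], [[255.7, 189.8]]]
0.4 [[[255.2, 192.6]], [[245.4, 223.6]], [[255.2, 188.4]], [[255.7, 185.3]]]
0.6 [[[259.3, 189.0]], [[246.6, 218.7]], [[252.5, 189.5]], [[255.0, 181.6]]]
side [('pawl_bar', [([256.5, 190.9], 0.59)]), ('pawl_nose', [([246.8, 222.0], 0.83)])]
scene [('pawl_bar', [([255.5, 186.7], 0.64)]), ('pawl_nose', [([254.8, 183.8], 0.63), ([226.2, 187.8], 0.27)])]
```

View pics/l1.png

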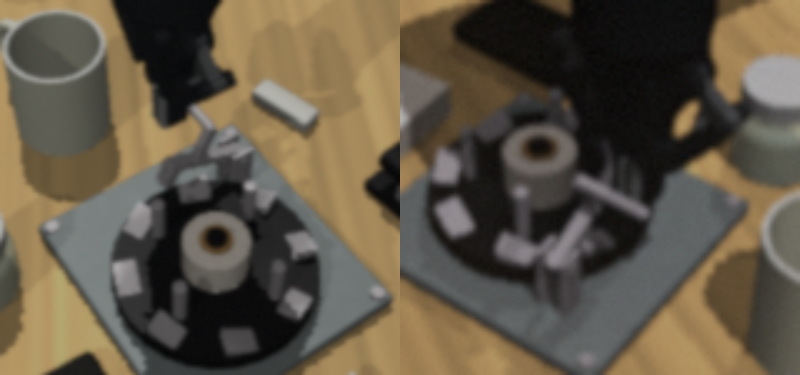

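The bar and nose match a lift of about 0.4 in both views: the pawl is up and the wheel hasn't moved. Next I'll back off, rise and cross to post 0.

Request:
arm_command(series=[[-0.01, 0, 0, 0], [-0.02, 0, 0, 0], [-0.02, 0, -0.03, 0], [-0.02, 0, -0.07, -0.014], [0.0, 0.03, -0.07, -0.014]])

```text
time: 6.45
ee_pos: [0.5897, 0.0345, 0.1582]
tcp_rot: [179.8, -0.4, 28.5]
wrist_force: [1.8, 0.1, 1.0]
opening: -0.0004
grasp_force: 0.0
```

Request:
arm_command(series=[[0.015, 0.035, 0, 0], [0.025, 0.07, 0, 0], [0.025, 0.1, 0, 0], [0.025, 0.118, 0, 0], [0.025, 0.118, 0, 0]])

```text
time: 6.95
ee_pos: [0.6678, -0.0607, 0.1506]
tcp_rot: [-180.0, 0.0, 28.2]
wrist_force: [0.2, 0.5, -0.2]
opening: -0.0005
grasp_force: 0.0
```

Run:
```python
from fit import *
v=np.load("v.npy");M=R.from_euler('z',v[2]).as_matrix()
o=bot.get_obs();e=np.array(o["ee_pos"]);print("tcp in feeder",((e-[*v[:2],0])@M*1000).round(1),o["tcp_rot"],o["time"])
c,K,T=cam("side");w=v.copy();w[4]=.4
print({k:proj(K,T,p).round().tolist()[0] for k,p in model(w).items()})
for p in("pawl_bar","post0"):print(p,[(np.round(d["location"],1).tolist(),round(d["confidence"],2)) for d in bot.mark_of("side",p)[:4]])
```

```text
tcp in feeder [ 46.5 -57.2 150.6] [-1.79991027e+02  4.35406884e-02  2.82009663e+01] 6.95
{'feeder': [265.0, 264.0], 'wheel_hub': [266.0, 256.0], 'pawl_pivot': [274.0, 211.0], 'pawl_nose': [245.0, 224.0], 'pawl_bar': [255.0, 193.0], 'post0': [291.0, 257.0], 'post1': [281.0, 225.0], 'post2': [243.0, 231.0], 'post3': [251.0, 264.0]}
pawl_bar [([257.8, 187.1], 0.9), ([320.1, 336.9], 0.45)]
post0 [([245.1, 229.8], 0.95), ([247.3, 263.7], 0.68), ([289.1, 256.7], 0.64)]
```

Request:
arm_command(series=[[0, -0.002, 0.03, 0], [0, -0.002, 0.06, 0], [0, -0.002, 0.085, 0], [0, -0.002, 0.099, 0], [0, -0.002, 0.099, 0]])

```text
time: 7.6
ee_pos: [0.6655, -0.0557, 0.0505]
tcp_rot: [-179.9, 0.1, 28.4]
wrist_force: [-0.2, -0.5, -0.1]
opening: 0.0002
grasp_force: 0.0
```

Request:
arm_command(series=[[-0.005, 0, 0, 0], [-0.01, 0, 0, 0], [-0.015, 0, 0, 0], [-0.02, 0, 0, 0], [-0.024, 0, 0, 0]])

```text
time: 8.1
ee_pos: [0.6481, -0.07, 0.0543]
tcp_rot: [179.6, -0.2, 28.3]
wrist_force: [11.6, -10.3, -2.2]
opening: -0.0002
grasp_force: 7.6
```

Request:
arm_command(series=[[-0.005, 0, 0, 0], [-0.01, 0, 0, 0], [-0.015, 0, 0, 0], [-0.019, 0, 0, 0], [-0.022, 0, 0, 0]])

```text
time: 8.6
ee_pos: [0.628, -0.0819, 0.0541]
tcp_rot: [179.6, -0.1, 28.2]
wrist_force: [6.1, -13.3, 0.7]
opening: -0.0002
grasp_force: 7.4
```

Run:
```python
from fit import *
v=np.load("v.npy");M=R.from_euler('z',v[2]).as_matrix()
o=bot.get_obs();e=np.array(o["ee_pos"]);print("tcp in feeder",((e-[*v[:2],0])@M*1000).round(1),o["wrist_force"],o["time"])
I=[]
for n,(r0,r1,c0,c1) in {"side":(150,300,180,340),"scene":(130,240,190,310)}.items():
    c,K,T=cam(n);I.append(cv2.resize(c["color"][r0:r1,c0:c1],(400,375)))
    for q in(.65,.785,.9):
        w=v.copy();w[3]=q;w[4]=.4;print(n,q,{k:proj(K,T,p).round().tolist()[0] for k,p in model(w).items() if "post" in k or "bar" in k})
    for p in("pawl_bar","post0"):print(p,[(np.round(d["location"],1).tolist(),round(d["confidence"],2)) for d in bot.mark_of(n,p)[:4]])
cv2.imwrite("pics/p1.png",np.hstack(I))
```

```text
tcp in feeder [  1.4 -57.   54.1] [  6.13916745 -13.33015057   0.74005419] 8.6
side 0.65 {'pawl_bar': [255.0, 193.0], 'post0': [277.0, 267.0], 'post1': [292.0, 236.0], 'post2': [257.0, 222.0], 'post3': [240.0, 252.0]}
side 0.785 {'pawl_bar': [255.0, 193.0], 'post0': [273.0, 268.0], 'post1': [293.0, 239.0], 'post2': [260.0, 222.0], 'post3': [239.0, 248.0]}
side 0.9 {'pawl_bar': [255.0, 193.0], 'post0': [269.0, 268.0], 'post1': [294.0, 242.0], 'post2': [263.0, 221.0], 'post3': [238.0, 246.0]}
pawl_bar [([259.1, 189.4], 0.89)]
post0 [([239.5, 252.3], 0.87), ([258.1, 224.2], 0.71)]
scene 0.65 {'pawl_bar': [255.0, 188.0], 'post0': [218.0, 160.0], 'post1': [213.0, 180.0], 'post2': [246.0, 182.0], 'post3': [249.0, 162.0]}
scene 0.785 {'pawl_bar': [255.0, 188.0], 'post0': [221.0, 158.0], 'post1': [211.0, 178.0], 'post2': [243.0, 184.0], 'post3': [251.0, 163.0]}
scene 0.9 {'pawl_bar': [255.0, 188.0], 'post0': [223.0, 158.0], 'post1': [210.0, 177.0], 'post2': [241.0, 185.0], 'post3': [252.0, 165.0]}
pawl_bar [([255.5, 186.5], 0.8)]
post0 [([246.9, 180.2], 0.94), ([219.2, 159.8], 0.85), ([248.5, 159.9], 0.62), ([212.0, 179.8], 0.57)]
```

View pics/p1.png

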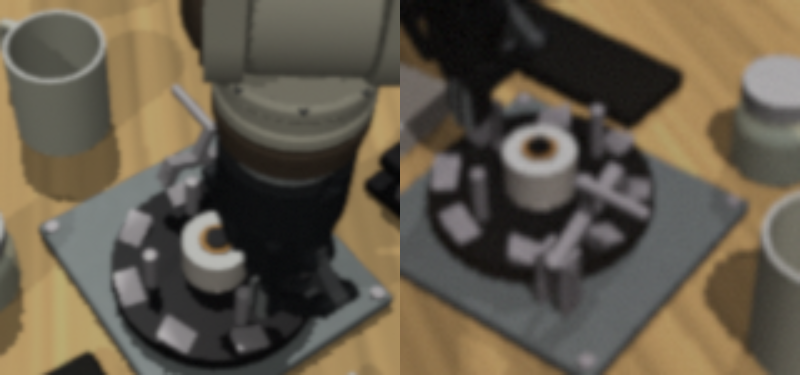

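The detections put the wheel at about 0.66 with the pawl up. The 14 N sideways force says the post is riding on the finger's corner. I'll back off, shift 9 mm inward and finish the push with the flat face.

Request:
arm_command(series=[[0.006, 0, 0, 0], [0.01, 0, 0, 0], [0.01, -0.005, 0, 0], [0.01, -0.009, 0, 0], [0.01, -0.009, 0, 0]])

```text
time: 9.4
ee_pos: [0.6305, -0.0649, 0.0523]
tcp_rot: [-180.0, 0.0, 28.4]
wrist_force: [0.1, 0.2, 0.3]
opening: -0.0001
grasp_force: 0.0
```

Request:
arm_command(series=[[-0.004, 0, 0, 0], [-0.007, 0, 0, 0], [-0.01, 0, 0, 0], [-0.012, 0, 0, 0], [-0.014, 0, 0, 0]])

```text
time: 9.9
ee_pos: [0.6186, -0.0724, 0.0524]
tcp_rot: [-180.0, -0.0, 28.3]
wrist_force: [0.5, 3.0, -0.1]
opening: 0.0002
grasp_force: 1.0
```

Request:
arm_command(series=[[0, 0, 0, 0], [0, 0, 0, 0], [0, 0, 0, 0], [0, 0, 0, 0], [0, 0, 0, 0]])

```text
time: 10.4
ee_pos: [0.6186, -0.0724, 0.0522]
tcp_rot: [-180.0, 0.0, 28.3]
wrist_force: [0.0, -0.5, 0.2]
opening: -0.0002
grasp_force: 0.0
```

```bash
cat > look.py <<'E'
from fit import *
v=np.load("v.npy");M=R.from_euler('z',v[2]).as_matrix()
o=bot.get_obs();e=np.array(o["ee_pos"]);print("tcp in feeder",((e-[*v[:2],0])@M*1000).round(1),"F feeder",(np.array(o["wrist_force"])@M).round(1),o["tcp_rot"],o["time"])
for n in("side","scene"):
    c,K,T=cam(n)
    g=np.linspace(0.3,1.2,91);D=[np.array(d["location"]) for d in bot.mark_of(n,"post0") if d["confidence"]>.5]
    def e(q):
        w=v.copy();w[3]=q;m=model(w);P=np.array([proj(K,T,m[f"post{k}"])[0] for k in range(4)])
        return sum(min(9,np.linalg.norm(P-d,axis=1).min())**2 for d in D)
    E=[e(q) for q in g];print(n,"q",g[np.argmin(E)].round(2),round(min(E),1),len(D))
    A=np.linspace(-.1,.7,81);J=np.zeros(81)
    for k in("pawl_bar","pawl_nose"):
        d=bot.mark_of(n,k)
        if d and d[0]["confidence"]>.5:
            for i,a in enumerate(A):
                w=v.copy();w[4]=a;J[i]+=np.sum((proj(K,T,model(w)[k])[0]-d[0]["location"])**2)
    print(n,"pawl",A[J.argmin()].round(2),J.min().round(1))
E
python3 look.py
```

```text
tcp in feeder [ -2.4 -44.2  52.2] F feeder [-0.2 -0.5  0.2] [-1.79999499e+02  1.07967895e-02  2.83498310e+01] 10.4
side q 0.86 8.8 3
side pawl 0.66 6.2
scene q 0.78 27.1 4
scene pawl 0.39 17.8
```

The wheel is at about 0.785 and the contact force is gone. Now I'll retreat and go to the bar's +x side.

Request:
arm_command(series=[[0.01, 0, 0, 0], [0.01, 0, 0, 0], [0.01, 0, -0.04, 0], [0.01, 0, -0.08, 0], [0.01, 0, -0.1, 0]])

```text
time: 11.3
ee_pos: [0.6285, -0.0675, 0.156]
tcp_rot: [179.9, -0.2, 28.4]
wrist_force: [0.4, 0.4, 0.4]
opening: 0.0002
grasp_force: 0.0
```

Request:
arm_command(series=[[0.014, -0.035, 0, 0], [0.028, -0.07, 0, 0], [0.045, -0.11, 0, 0], [0.056, -0.139, 0, 0], [0.056, -0.139, 0, 0]])

```text
time: 11.8
ee_pos: [0.6103, 0.085, 0.1523]
tcp_rot: [-180.0, -0.0, 28.6]
wrist_force: [-0.1, 0.2, 0.2]
opening: 0.0002
grasp_force: 0.0
```

```bash
python3 look.py
python3 - <<'E'
from h import *
I=[]
for n,(r0,r1,c0,c1) in {"side":(150,300,180,340),"scene":(130,240,190,310)}.items():
    c=bot.camera(n);I.append(cv2.resize(c["color"][r0:r1,c0:c1],(400,375)))
cv2.imwrite("pics/p2.png",np.hstack(I))
E
```

```text
tcp in feeder [ 65.   98.3 152.3] F feeder [0.  0.3 0.2] [-1.79961792e+02 -1.75206223e-02  2.85844252e+01] 11.8
side q 0.81 31.4 4
side pawl 0.53 7.2
scene q 0.79 20.4 4
scene pawl 0.43 14.4
```

View pics/p2.png

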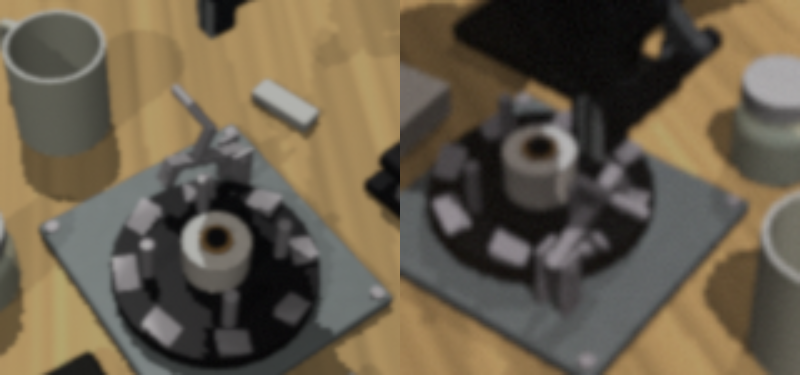

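Both views show the wheel one notch back (q about 0.8), the pawl still up and the finger beyond the bar. I'll descend and push the bar back along its arc.

Request:
arm_command(series=[[0, 0.005, 0.02, 0], [0, 0.005, 0.045, 0], [0, 0.005, 0.065, 0], [0, 0.005, 0.07, 0], [0, 0.005, 0.07, 0]])

```text
time: 12.8
ee_pos: [0.6127, 0.0766, 0.0818]
tcp_rot: [-180.0, 0.1, 28.3]
wrist_force: [-0.6, 0.3, 1.5]
opening: -0.0
grasp_force: 0.0
```

Request:
arm_command(series=[[-0.005, 0, 0, 0], [-0.01, 0, 0.001, 0], [-0.013, 0, 0.003, 0], [-0.015, 0, 0.005, 0], [-0.017, 0, 0.007, 0]])

```text
time: 13.3
ee_pos: [0.5982, 0.0688, 0.0756]
tcp_rot: [180.0, -0.0, 28.3]
wrist_force: [0.4, 0.9, 0.7]
opening: 0.0001
grasp_force: 0.5
```

Request:
arm_command(series=[[-0.002, 0, 0.002, 0], [-0.004, 0, 0.004, 0], [-0.006, 0, 0.006, 0], [-0.008, 0, 0.008, 0], [-0.009, 0, 0.01, 0]])

```text
time: 13.8
ee_pos: [0.5902, 0.0645, 0.0652]
tcp_rot: [180.0, -0.0, 28.4]
wrist_force: [3.7, 1.5, 3.1]
opening: -0.0001
grasp_force: 2.1
```

```bash
python3 look.py
```

```text
tcp in feeder [37.6 89.8 65.2] F feeder [ 4.  -0.5  3.1] [ 1.79998966e+02 -2.29774452e-02  2.83503461e+01] 13.8
side q 0.8 40.4 4
side pawl 0.05 4.3
scene q 0.79 20.2 3
scene pawl -0.1 1.0
```

Request:
arm_command(series=[[-0.0007, 0, 0.001, 0], [-0.0014, 0, 0.002, 0], [-0.002, 0, 0.002, 0], [-0.002, 0, 0.002, 0], [-0.002, 0, 0.002, 0]])

```text
time: 14.7
ee_pos: [0.5901, 0.0643, 0.0644]
tcp_rot: [180.0, -0.2, 28.4]
wrist_force: [8.6, 4.6, 2.7]
opening: -0.0002
grasp_force: 4.7
```

Request:
arm_command(series=[[-0.0005, 0, 0.0005, 0], [-0.001, 0, 0.001, 0], [-0.0015, 0, 0.001, 0], [-0.0015, 0, 0.001, 0], [-0.0015, 0, 0.001, 0]])

```text
time: 15.2
ee_pos: [0.59, 0.0642, 0.0643]
tcp_rot: [179.9, -0.4, 28.4]
wrist_force: [11.1, 7.5, 4.6]
opening: -0.0002
grasp_force: 7.0
```

The push has stalled at the seated position with force rising to 13 N. I'll back off +x, rise and check.

Request:
arm_command(series=[[0.01, 0, 0, 0], [0.02, 0, 0, 0], [0.025, 0, -0.02, 0], [0.025, 0, -0.06, 0], [0.025, 0, -0.1, 0]])

```text
time: 15.7
ee_pos: [0.6085, 0.0748, 0.1619]
tcp_rot: [-179.9, 0.2, 28.4]
wrist_force: [1.4, -0.8, 0.4]
opening: -0.0003
grasp_force: 0.0
```

Request:
arm_command(series=[[-0.03, -0.01, -0.02, 0], [-0.06, -0.02, -0.04, 0], [-0.07, -0.02, -0.05, 0], [-0.07, -0.02, -0.05, 0], [-0.07, -0.02, -0.05, 0]])

```text
time: 16.2
ee_pos: [0.5386, 0.0591, 0.2114]
tcp_rot: [-180.0, 0.0, 28.3]
wrist_force: [0.2, -0.6, 0.2]
opening: 0.0003
grasp_force: 0.0
```

```bash
python3 look.py
python3 - <<'E'
from fit import *
v=np.load("v.npy");I=[]
for n,(r0,r1,c0,c1) in {"side":(150,300,180,340),"wrist":(60,260,180,420)}.items():
    c,K,T=cam(n);I.append(cv2.resize(c["color"][r0:r1,c0:c1],(400,375)))
    for a in(0,.1,.2):
        w=v.copy();w[3]=.785;w[4]=a;m=mm(w);print(n,a,[(k,proj(K,T,m[k]).round(1).tolist()[0]) for k in("bend","pawl_bar","pawl_nose")])
    for p in("pawl_bar","pawl_nose"):print(p,[(np.round(d["location"],1).tolist(),round(d["confidence"],2)) for d in bot.mark_of(n,p)[:1]])
cv2.imwrite("pics/p3.png",np.hstack(I))
E
```

```text
tcp in feeder [-10.4 109.6 211.4] F feeder [-0.1 -0.6  0.2] [-1.79989845e+02  3.13618446e-02  2.83317430e+01] 16.2
side q 0.82 30.6 4
side pawl 0.12 12.3
scene q 0.83 14.2 4
scene pawl -0.0 17.8
side 0 [('bend', [241.9, 193.2]), ('pawl_bar', [248.4, 200.8]), ('pawl_nose', [246.5, 231.2])]
side 0.1 [('bend', [243.3, 191.2]), ('pawl_bar', [249.9, 198.7]), ('pawl_nose', [245.8, 229.6])]
side 0.2 [('bend', [244.9, 189.1]), ('pawl_bar', [251.5, 196.6]), ('pawl_nose', [245.3, 227.8])]
pawl_bar [([249.3, 197.8], 0.76)]
pawl_nose [([252.3, 196.5], 0.71)]
wrist 0 [('bend', [257.2, 150.6]), ('pawl_bar', [279.6, 150.6]), ('pawl_nose', [298.2, 161.9])]
wrist 0.1 [('bend', [257.2, 148.1]), ('pawl_bar', [280.0, 148.1]), ('pawl_nose', [298.9, 164.4])]
wrist 0.2 [('bend', [257.2, 145.0]), ('pawl_bar', [280.3, 145.0]), ('pawl_nose', [299.7, 166.4])]
pawl_bar [([281.2, 147.8], 0.73)]
pawl_nose [([295.7, 162.2], 0.77)]
```

View pics/p3.png

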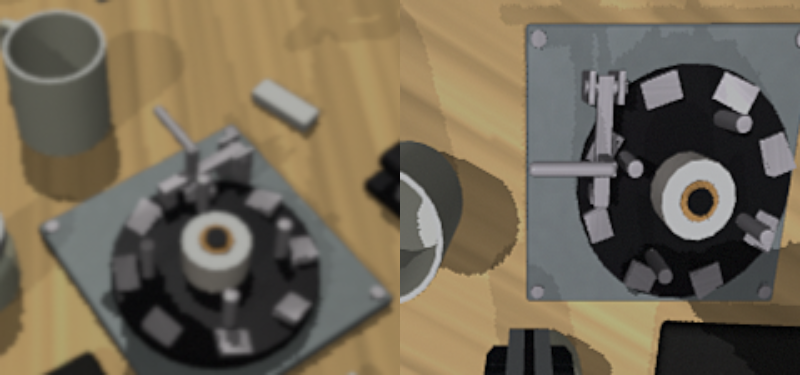

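The pawl looks seated between two teeth. I'll compare the bar's sub-pixel row with the first (seated) picture to be sure.

Run:
```python
from fit import *
v=np.load("v.npy")
def meas(im,K,T):
    g=im.astype(float).sum(2);out=[]
    for y in (106,102,98,94):
        M=R.from_euler('z',v[2]).as_matrix()
        def pt(a):return proj(K,T,M@(pawlpt((22,y,80),a)/1000)+[v[0],v[1],0])[0]
        p=pt(0);c=int(round(p[0]));r=int(round(p[1]));col=g[r-8:r+9,c-1:c+2].mean(1)
        w=np.clip(col-np.median(col)-60,0,None);row=(w*np.arange(r-8,r+9)).sum()/w.sum()
        A=np.linspace(-.2,.4,601);out.append(A[np.argmin([abs(pt(a)[1]-row) for a in A])])
    return np.round(out,3)
w=np.load("w1.npz");print("before",meas(cv2.imread("pics/w1.png"),w["K"],w["T"]))
for i in range(2):
    c,K,T=cam("wrist");print("now",meas(c["color"],K,T))
```

```text
before [0.025 0.023 0.023 0.023]
now [0.022 0.02  0.02  0.021]
now [0.02  0.02  0.019 0.02 ]
```

The bar's angle matches the starting seated one to within 0.005 rad, so I'm handing in.

```bash
python3 -c "
from workcell import bot
print(bot.job_done())"
```

```text
the job is handed in; nothing more can be done
None
```

The job is handed in (the verdict was not returned): the wheel is one notch back at about 0.8 rad, the pawl is seated to within 0.005 rad of its starting angle, the arm is clear of everything, and no bystander was contacted.

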